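# Press the earring case's lids shut with the buffing block

## Task

The five lids of the earring case stand ajar. Take the wooden buffing block out of the black tray by its knob, set its sole on the lid at either end of the case and run it along to the other end with light, steady pressure, pressing every lid fully shut with the block (not the fingers) and not lifting it off until all five are shut. Then set the block gently back in the tray, standing on its sole in a free spot, and leave everything else where it is.

Things in the scene. Friction and masses are not known exactly. Their poses are not given: they have to be found in the camera images.
- case: earring case, dark wood, fixed, 80 (its x) x 200 (its y) x 45 mm high; origin at the centre of its underside. Five white lids in a row along y, each 58 (x) x 34 (y) x 4 mm, pitch 36 mm: lid0 centred at y = +72 mm ... lid2 at 0 ... lid4 at -72 mm. Hinge line at x = +29, z = 45 mm; the -x edges lift. Shut, the tops are flush with the 45 mm high rim, 10 mm wide all round
- lid0 (a joint): angle of this lid of the case, rad: 0 shut, growing as it opens, 0.10 to 0.24 at the start, 0.3 at most; a friction hinge, it stays where it is left, about 3 N at the free edge moves it
- lid1 (a joint): angle of this lid of the case, rad: 0 shut, growing as it opens, 0.10 to 0.24 at the start, 0.3 at most; a friction hinge, it stays where it is left, about 3 N at the free edge moves it
- lid2 (a joint): angle of this lid of the case, rad: 0 shut, growing as it opens, 0.10 to 0.24 at the start, 0.3 at most; a friction hinge, it stays where it is left, about 3 N at the free edge moves it
- lid3 (a joint): angle of this lid of the case, rad: 0 shut, growing as it opens, 0.10 to 0.24 at the start, 0.3 at most; a friction hinge, it stays where it is left, about 3 N at the free edge moves it
- lid4 (a joint): angle of this lid of the case, rad: 0 shut, growing as it opens, 0.10 to 0.24 at the start, 0.3 at most; a friction hinge, it stays where it is left, about 3 N at the free edge moves it
- block_knob (a point): wooden buffing block, 0.2 kg, standing on its sole in the tray. The point is the centre of its square knob, 61 mm above the sole, on the block's upright axis; z up. The knob is 34 x 34 mm, from 40 to 82 mm above the sole, its sides parallel to the block's x and y. Below it is a plate 100 (x) x 46 (y) mm, 26 to 40 mm above the sole
- tray: black ceramic tray, fixed, 260 (its x) x 340 (its y) mm, rim 20 mm high, floor and walls 6 mm thick; origin at the centre of its underside. The block and the round flask stand in its -x half, in the places y = -85 mm and y = +70 mm, either way round; the other things stand in its +x half
- flask: round amber glass flask with a silver cap, 80 mm across, 86 mm high, on the tray; origin at the centre of its underside
- bottle: tall square glass bottle, 50 x 50 x 160 mm with its stopper, on the tray; origin at the centre of its underside
- tumbler: ribbed glass tumbler with hair ties in it, 68 mm across, 85 mm high, on the tray; origin at the centre of its underside
- unit: mini drawer unit in clear polystyrene, 90 x 100 x 100 mm, on the tray; origin at the centre of its underside
- jar: low white ceramic jar with a metal cap, 64 mm across, 55 mm high, on the marble beyond the case; origin at the centre of its underside
- hairbrush: wooden hairbrush, 210 mm long, 30 mm high, lying on the marble to the right of the case; origin at the brush end of the handle, underside
- compact: flat round metal powder compact, 72 mm across, 16 mm high, on the marble beyond the case; origin at the centre of its underside
- block: the same block; origin at the centre of its sole when not pressed, axes as for the knob. Sole 50 mm wide (y), boat-shaped along x: flat for the middle 44 mm, then rising at 31 degrees to 19 mm up at 53 mm from the middle, so that it rides over raised edges when moved along its x. The sole is sprung: it yields up to 8 mm towards the knob, 1.8 N per mm

How it is judged:
By the outcome, as a careful person would: the job done as asked, in the order asked, and still so for the second after the job is handed in, with the robot touching nothing.
It also fails if it takes over 58 s, if anything falls off the work surface, if the arm or the gripper's body presses on something with over 40 N, if the wrist force passes 120 N, or if a joint passes its speed limit or range.

## Robot

A 6-joint arm with a two-finger parallel gripper is mounted at the origin on the work surface. World frame = base frame: x ahead of the robot, y to its left, z up, the work surface at z = 0. Lengths are in mm, angles in rad, forces in N, time in s.
With the tool pointing down it reaches from about 400 to 925 mm from the base axis. Payload 12.5 kg.
Tool frame: the origin (TCP) lies on the centre line of the jaws, within the pads' length; the fingertips stand 19 mm ahead of it and the grasp point (between the pads) is the TCP; y points along the fingers, x is the direction in which the jaws open and shut, and the axes are right-handed (so a half turn about y gives the same grasp; the last joint's range is limited). The gripper opens to 95 mm and grips with 3 to 60 N. Pads are 20 mm wide; open, the fingers measure 119 mm over their backs; the gripper's body (75 mm by 180 mm) begins 59 mm behind the grasp point.
Start: joints at [-1.215, 0.491, 1.559, -0, 1.092, -0.106], TCP at [278.499, -559.538, 233.661] pointing down, gripper open.
Joint ranges: [-3.1, 3.1], [-0.84, 2.19], [0.05, 2.79], [-1.13, 4.28], [0.06, 2.93], [-2.69, 2.69]. Speed limits (rad/s): [2.22, 2.22, 2.79, 3.14, 3.14, 3.14].

## Interface

Orientations are given as [roll, pitch, yaw] about the fixed x, y, z axes, in that order (R = Rz(yaw) Ry(pitch) Rx(roll)).
In Python, from cell import env gives the robot as it stands. The module is installed in compiled form; this text tells all that it offers.
- The arm moves only by the tool move_arm, never from a script. Its argument "rows" is a list of rows, each an object of numbers: "tx", "ty", "tz": the shift along the tool's x, y, z in cm; "rx", "ry", "rz": the turn, a rotation vector about the tool's x, y, z in rad; "grip": the opening in per cent of the stroke, from 0 (shut) to 100 (fully open). In form: [{"tx": .., "ty": .., "tz": .., "rx": .., "ry": .., "rz": .., "grip": ..}, ...]. A call has 1 to 10 rows; each row shifts and turns the commanded pose from where the row before left it, along the tool's axes as they then stand; what a row does not reach is not made up. A row lasts 1/12 s, in which the tool goes at most 41.7 mm and 7.16 degrees, less where a joint would pass 70% of its speed; a pose out of reach is approached as far as the arm can. A call is refused whole if a number of a shift passes 4.17 or a number of a turn 0.125, either way. A call with a gripper value outside its range is refused whole. The fingers move at their own pace and stop on an object; the grip force is fixed at half the most. Time passes only in rows, so rows that do not move let the fingers close. It gives the time, the measured TCP pose, the force and the opening at its end, in the units of the state.
- env.state(): the state, without advancing time (a new reading comes with each control period).
- env.read_camera(name): name is "side" or "top"; returns (picture, depth): 400x640x3 uint8, blue, green, red; 400x640 float32, mm along the optical axis (not along the pixel's ray), 0 where there is no reading.
- env.calibration(name): a dict with "vertical_fov" (degrees; the focal length in pixels is half the picture's height over the tangent of half this angle, whatever the lens; pixels are square), "cx", "cy" (the principal point, pixels), "dist" ([k1, k2, p1, p2, k3] as OpenCV has them; the pictures are not rectified), "eye" and "rotation" of the camera in the world. Camera axes: x right, y up, looking along -z (the intrinsics and any distortion apply to the point x, -y, -z); pixel columns grow to the right and rows downward; lengths in mm; the calibration is good to about 2 mm. A picture is of the moment at which its call begins. calibration takes no time and is no camera call.
- env.job_done(): hands the job in, once; it reports no verdict.
The state is a dict: "t": time; "joints": joint angles; "qvel": joint speeds; "tau": joint torques, N m; "eef_pos": TCP position; "tcp_rot": TCP orientation; "ft_force": force on the tool from outside, world axes, zero at the start; "moment": the same for the moment, N m; "opening": opening from 0.0 (shut) to 1.0 (fully open).
Only numpy, scipy, OpenCV 4.12 (cv2) and the standard library are available. Lean on these libraries where they do the work, as an engineer would, in place of code of your own. Each camera call takes 0.05 s, during which the arm holds its last target.

## Working session

There is one attempt and no reset: what is moved stays moved. The work goes in short steps, Python scripts to look and compute and a tool call to move; the robot and the scene stay as the last step left them, time stands still between calls to the robot, and variables do not carry over. Pictures are saved under pics/ and viewed, and the job is handed in when it is done.

Besides the shell and the picture viewer there is one more tool, called after "Request:" as name([rows], argument=value, ...), one row to a line, values as JSON. move_arm: Moves the arm, as the interface text tells. Its arguments: {"type":"object","properties":{"rows":{"type":"array"}},"required":["rows"]}

```bash
mkdir -p pics; ls
python3 - <<'E'
from cell import env
import cv2,numpy as np
for n in ("side","top"):
    p,d=env.read_camera(n); cv2.imwrite(f"pics/{n}0.png",p); np.save(f"pics/{n}0.npy",d); 
    print(n,env.calibration(n),d.min(),d.max())
print(env.state())
E
```

```text
pics
side {'vertical_fov': 51.692216176459866, 'cx': 318.79802828388875, 'cy': 190.72024322250618, 'dist': array([-0.0444789,  0.       ,  0.       ,  0.       ,  0.       ]), 'eye': array([ 420.63092234,  795.25721435, 1040.26950996]), 'rotation': array([ 0.73645485, -0.01981855, -2.92517249])} 0.0 3278.8267
top {'vertical_fov': 43.9748623949176, 'cx': 321.1401246574827, 'cy': 201.4319577991178, 'dist': array([-0.02808828,  0.        ,  0.        ,  0.        ,  0.        ]), 'eye': array([ 357.63697637,  -54.00979888, 1607.5186504 ]), 'rotation': array([ 0.15800478,  0.01044378, -1.57816243])} 0.0 2519.6726
{'t': 0.1, 'joints': array([-1.21461237e+00,  4.91466693e-01,  1.55939219e+00,  1.57276950e-05,
        1.09169677e+00, -1.05621352e-01]), 'qvel': array([ 0.00017628, -0.00106743, -0.00081174,  0.00067114, -0.00124278,
       -0.00151394]), 'tau': array([ 1.80115498e-03, -6.13625193e+01, -2.58603948e+01,  6.93164463e-02,
        4.70411615e-02, -7.38833864e-05]), 'eef_pos': array([ 278.42037706, -559.338855  ,  233.13915364]), 'tcp_rot': array([-1.57068093e+00,  9.56158391e-04, -1.10899822e+00]), 'ft_force': array([-0.15068808,  0.17055743, -0.32279601]), 'moment': array([ 0.0135237 , -0.03812151, -0.04425615]), 'opening': 1.0002692709969925}
```

View pics/side0.png

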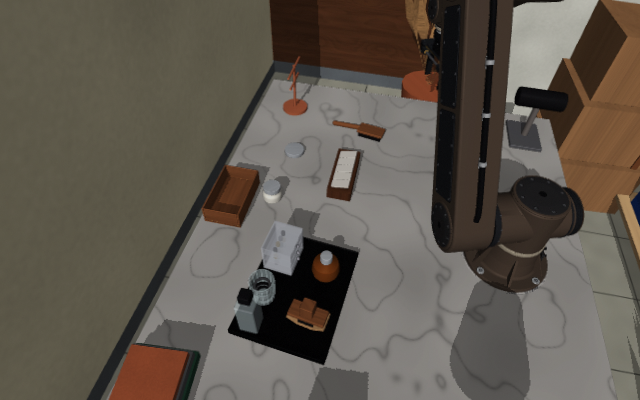

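View pics/top0.png

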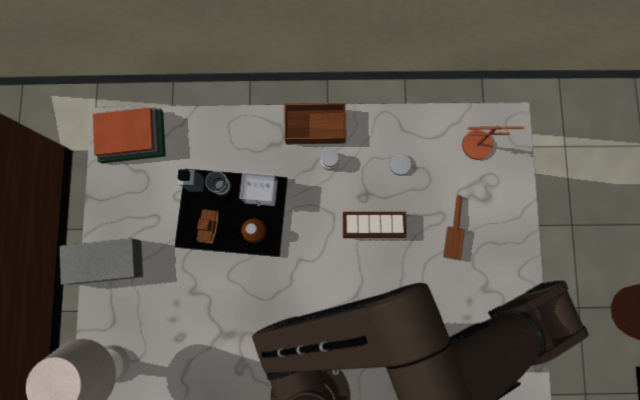

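The top view shows the block at about (207,226), the flask at (253,230) and the case at (374,225), with its long side horizontal. The tray spans about (177–287, 170–255). In the side view the block is at (308,314) and the case at (344,173). Next I'll build point clouds.

```bash
cat > h.py <<'E'
import numpy as np,cv2
from scipy.spatial.transform import Rotation as R
from cell import env
def cal(n):
    c=env.calibration(n); f=200/np.tan(np.radians(c['vertical_fov']/2))
    return np.array([[f,0,c['cx']],[0,f,c['cy']],[0,0,1]]),c['dist'],c['eye'],R.from_euler('xyz',c['rotation']).as_matrix()
def cloud(n,d):
    K,D,e,Rm=cal(n); v,u=np.mgrid[0:400,0:640]
    q=cv2.undistortPoints(np.stack([u,v],-1).reshape(-1,1,2).astype(np.float64),K,D).reshape(400,640,2)
    P=np.stack([q[...,0]*d,-q[...,1]*d,-d],-1)
    W=P@Rm.T+e; W[d<=0]=np.nan; return W
def proj(n,X):
    K,D,e,Rm=cal(n); P=(np.asarray(X,float)-e)@Rm; P=P*[1,-1,-1]
    return cv2.projectPoints(P,np.zeros(3),np.zeros(3),K,D)[0][:,0]
def zoom(img,u0,u1,v0,v1,s): return cv2.resize(img[v0:v1,u0:u1],None,fx=s,fy=s,interpolation=cv2.INTER_CUBIC)
E
python3 - <<'E'
from h import *
S=cloud('side',np.load('pics/side0.npy'));T=cloud('top',np.load('pics/top0.npy'))
for n,W,pts in (('top',T,[(374,225),(343,225),(406,225),(207,215),(253,230),(330,300),(310,200),(207,245),(330,160)]),('side',S,[(344,173),(300,200),(308,303),(326,258),(400,240),(270,190)])):
    for u,v in pts: print(n,u,v,W[v,u].round(1))
cv2.imwrite('pics/z1.png',zoom(cv2.imread('pics/top0.png'),170,300,160,260,6))
cv2.imwrite('pics/z2.png',zoom(cv2.imread('pics/side0.png'),220,370,220,365,5))
cv2.imwrite('pics/z3.png',cv2.vconcat([zoom(cv2.imread('pics/side0.png'),310,390,140,205,4) ,zoom(cv2.imread('pics/top0.png'),335,415,200,250,4)]))
E
```

```text
top 374 225 [ 528.4 -205.4   55.7]
top 343 225 [ 532.2 -108.8   29.4]
top 406 225 [ 528.8 -308.    43.7]
top 207 215 [565.8 324.6  47.6]
top 253 230 [512.  170.1  93.3]
top 330 300 [295.4 -65.    0.3]
top 310 200 [618.   -2.7   6.3]
top 207 245 [473.2 331.9   6.4]
top 330 160 [738.5 -69.1  60.2]
side 344 173 [ 528.8 -184.6   50. ]
side 300 200 [ 6.549e+02 -7.480e+01  5.000e-01]
side 308 303 [532.6 323.9  86.6]
side 326 258 [514.9 188.9  95.3]
side 400 240 [315.   14.5   3.3]
side 270 190 [746.4 -46.8  56.5]
```

View pics/z1.png

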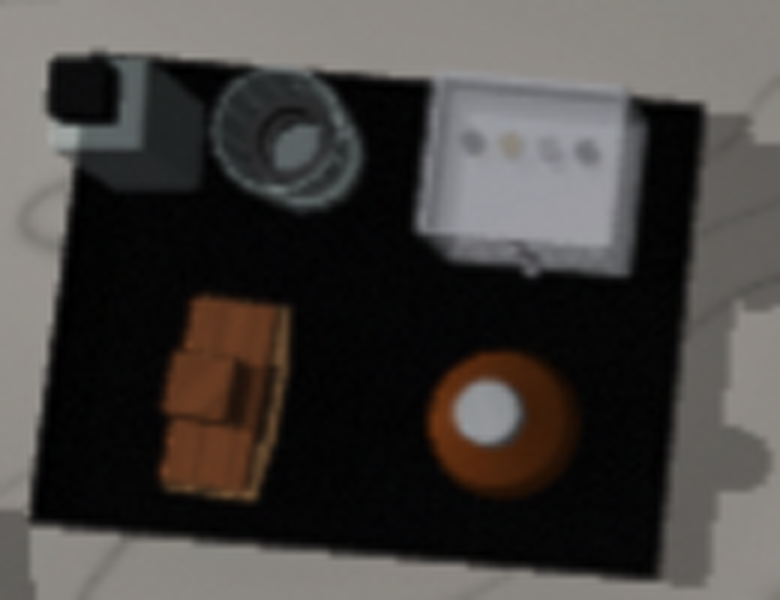

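View pics/z2.png

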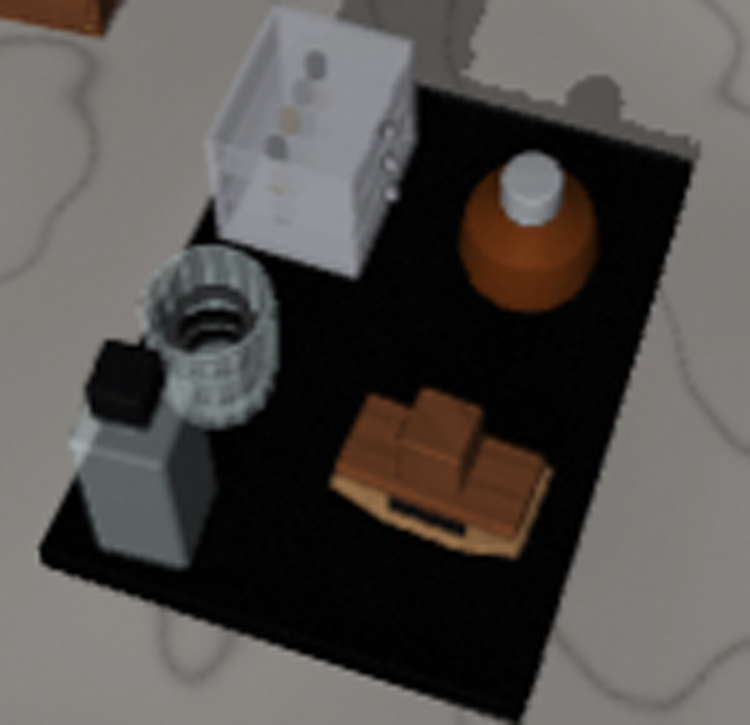

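View pics/z3.png

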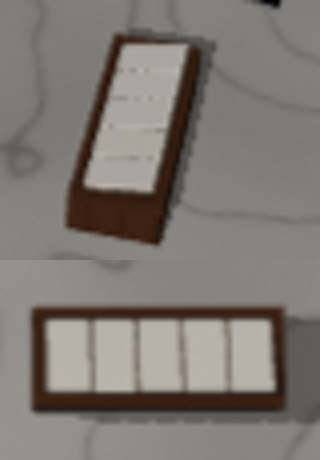

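The zooms show the block on its sole with its long side across the tray, roughly along world x. The case is intact with its lids visible. Next I'll fit the poses from both clouds.

```bash
cat > fit.py <<'E'
from h import *
import sys
def rect(P):
    return cv2.minAreaRect(P[:,:2].astype(np.float32))
def run(tag,names=('top','side')):
    for n in names:
        W=cloud(n,np.load(f'pics/{n}{tag}.npy'))
        m=(W[...,0]>430)&(W[...,0]<640)&(W[...,1]>250)&(W[...,1]<400)
        z=W[...,2]
        k=W[m&(z>72)&(z<100)]; p=W[m&(z>38)&(z<56)]
        print(n,'knob n',len(k),'z',np.median(k[:,2]).round(1),'cen',k[:,:2].mean(0).round(1),rect(k))
        print('  plate',len(p),np.median(p[:,2]).round(1),rect(p))
        fl=W[m&(z<12)]; print('  floor z',np.median(fl[:,2]).round(1))
        c=W[(W[...,0]>470)&(W[...,0]<590)&(W[...,1]>-330)&(W[...,1]<-90)&(z>34)]
        print('  case',len(c),rect(c), 'z pct',np.percentile(c[:,2],[5,50,95]).round(1))
        f=W[(W[...,0]>440)&(W[...,0]<590)&(W[...,1]>90)&(W[...,1]<250)&(z>20)]
        print('  flask',len(f),rect(f),np.percentile(f[:,2],99).round(1))
        t=W[(W[...,0]>400)&(W[...,0]<760)&(W[...,1]>-60)&(W[...,1]<470)&(z>3)&(z<25)]
        print('  tray',rect(t))
if __name__=='__main__': run(sys.argv[1])
E
python3 fit.py 0
python3 - <<'E'
from h import *
for n in('top','side'):
    W=cloud(n,np.load(f'pics/{n}0.npy'))
    print(n)
    for y in range(-300,-100,12):
        m=(abs(W[...,1]-y)<6)&(W[...,2]>30)
        print(y,[ (round(float(np.median(W[m&(abs(W[...,0]-x)<5)][:,2])),1) if (m&(abs(W[...,0]-x)<5)).any() else None) for x in range(480,590,10)])
E
```

```text
top knob n 149 z 86.0 cen [546.8 320.9] ((580.6925659179688, 310.2557678222656), (38.19039535522461, 137.16036987304688), 71.03717803955078)
  plate 323 45.0 ((564.7927856445312, 319.1393127441406), (51.8255500793457, 165.8936767578125), 76.818603515625)
  floor z 4.8
  case 1549 ((533.1683959960938, -208.75018310546875), (200.55580139160156, 78.30717468261719), 89.50141906738281) z pct [38.2 47.5 55.8]
  flask 548 ((507.5458984375, 165.84706115722656), (152.36221313476562, 129.83840942382812), 85.00281524658203) 96.7
  tray ((579.7860717773438, 205.07443237304688), (359.8721923828125, 529.64794921875), 0.07443598657846451)
side knob n 246 z 86.7 cen [547.8 326.2] ((580.2300415039062, 312.767822265625), (37.50125503540039, 137.39089965820312), 70.68431854248047)
  plate 516 45.1 ((562.9669189453125, 322.5447998046875), (52.878353118896484, 163.0392608642578), 77.4041748046875)
  floor z 6.3
  case 1030 ((533.7335205078125, -207.19528198242188), (205.63270568847656, 80.46532440185547), 89.49406433105469) z pct [39.5 48.7 57.1]
  flask 760 ((508.7403869628906, 168.83193969726562), (154
[... 1927 characters left out ...]
6.0, 55.0, 54.7, 51.9, 50.9, 47.9, 45.2, 46.4, None]
-204 [None, 45.9, 45.9, 56.9, 56.1, 54.0, 52.8, 50.1, 47.6, 46.6, None]
-192 [None, 34.2, 45.2, 55.1, 55.2, 52.6, 50.4, 48.0, 46.7, 47.4, None]
-180 [None, 47.9, 46.6, 55.7, 52.8, 49.8, 50.3, 48.5, 47.6, 46.5, None]
-168 [None, 45.6, 46.7, 54.0, 54.8, 53.0, 50.3, 50.6, 46.0, 45.3, None]
-156 [None, None, 46.9, 53.8, 52.4, 51.5, 51.2, 49.4, 46.9, 45.0, None]
-144 [None, 44.1, 46.8, 56.4, 54.6, 52.1, 49.8, 48.8, 46.1, 45.0, None]
-132 [None, 30.8, 46.2, 55.2, 53.9, 52.8, 50.5, 49.6, 48.6, 46.6, None]
-120 [None, 44.2, 45.6, 55.5, 52.0, 50.7, 47.7, 47.7, 45.7, 46.4, None]
-108 [None, 39.2, 39.6, 41.6, 41.4, 40.4, 40.7, 40.6, 41.1, 41.5, None]
```

```bash
cat > fit2.py <<'E'
from h import *
import sys
from scipy.optimize import minimize
def fitrect(P,L,Wd):
    # rect size known: min sum of softplus outside - maximise coverage: use signed dist penalty on both hull and spread
    def cost(p,tr=2.0):
        c,s=np.cos(p[2]),np.sin(p[2]); q=(P[:,:2]-p[:2])@np.array([[c,-s],[s,c]])
        d=np.maximum(abs(q)-[L/2,Wd/2],0); return np.minimum((d**2).sum(1),25).mean()
    b=None
    r0=cv2.minAreaRect(P[:,:2].astype(np.float32))
    for a in np.radians([-20,-10,0,10,20]) + BASE:
        r=minimize(cost,[*r0[0],a],method='Nelder-Mead',options=dict(xatol=.01,fatol=1e-4,maxiter=2000,initial_simplex=[[*r0[0],a],[r0[0][0]+8,r0[0][1],a],[r0[0][0],r0[0][1]+8,a],[*r0[0],a+.2]]))
        if b is None or r.fun<b.fun:b=r
    return np.r_[b.x[:2].round(1),np.degrees(b.x[2]).round(2),round(b.fun,2)]
tag=sys.argv[1]
for n in('top','side'):
    W=cloud(n,np.load(f'pics/{n}{tag}.npy')); z=W[...,2]
    m=(W[...,0]>470)&(W[...,0]<605)&(W[...,1]>270)&(W[...,1]<375)
    k=W[m&(z>78)&(z<95)]
    # only top: knob
    p=W[m&(z>41)&(z<50)]
    print(n,'knob',len(k),(k[:,:2].min(0)+k[:,:2].max(0))/2,cv2.minAreaRect(k[:,:2].astype(np.float32)))
    print(' plate',len(p),cv2.minAreaRect(p[:,:2].astype(np.float32)))
    BASE=0.
    print('  fit',fitrect(p,100,46), fitrect(k,34,34))
    c=W[(W[...,0]>470)&(W[...,0]<600)&(W[...,1]>-340)&(W[...,1]<-90)&(z>40)]
    BASE=0; print('  case',fitrect(c,80,200),cv2.minAreaRect(c[:,:2].astype(np.float32)))
E
python3 fit2.py 0
```

```text
top knob 117 [533.22863464 327.01529421] ((533.3054809570312, 326.9599304199219), (35.954345703125, 34.30644607543945), 80.69548797607422)
 plate 243 ((532.75537109375, 325.92608642578125), (47.27449417114258, 98.91756439208984), 81.55020141601562)
  fit [532.6  326.3   -9.05   0.  ] [ 5.334e+02  3.267e+02 -7.060e+00  2.000e-02]
  case [ 5.330e+02 -2.093e+02  2.200e-01  0.000e+00] ((532.91162109375, -208.83209228515625), (200.38751220703125, 77.79521179199219), 89.50141906738281)
side knob 191 [533.57408638 328.6113268 ] ((533.2161865234375, 328.7884521484375), (34.91396713256836, 33.701961517333984), 79.80009460449219)
 plate 451 ((533.3141479492188, 329.1646728515625), (47.577388763427734, 100.45818328857422), 81.2031478881836)
  fit [ 5.333e+02  3.290e+02 -8.660e+00  1.000e-02] [533.3 329.  -11.    0. ]
  case [ 5.334e+02 -2.068e+02 -9.700e-01  3.000e-02] ((533.5884399414062, -207.25851440429688), (205.47682189941406, 80.34929656982422), 89.27128601074219)
```

Run:
```python
from h import *
for n in('top','side'):
    W=cloud(n,np.load(f'pics/{n}0.npy')); z=W[...,2]
    P=W[(z>110)&(z<185)&(W[...,0]>560)&(W[...,0]<760)&(W[...,1]>300)&(W[...,1]<480)]
    print(n,len(P),P.min(0).round(),P.max(0).round())
    P=W[(z>60)&(W[...,0]>430)&(W[...,0]<760)&(W[...,1]>-10)&(W[...,1]<290)]
    print(P.min(0).round(),P.max(0).round())
# case yaw from top image lines: lids white long edges
g=cv2.imread('pics/top0.png')
for z,pts in ((45,[(-40,-100),(40,-100),(40,100),(-40,100)]),):
    for yaw in (-1,-.4,0,.5):
        c,s=np.cos(np.radians(yaw)),np.sin(np.radians(yaw))
        X=[[533.2+a*c-b*s,-208+a*s+b*c,z] for a,b in pts]
        print(yaw,proj('top',X).round(1).tolist())
G=cv2.cvtColor(g,cv2.COLOR_BGR2GRAY).astype(float)
# subpixel lower (near) & upper edge of white lids per column
for col in range(350,402,6):
    d=np.diff(G[205:245,col]); print(col,205+d.argmax(),205+d.argmin(),end=' | ')
```

```text
top 295 [648. 347. 111.] [700. 399. 173.]
[484. 105.  60.] [701. 290. 116.]
side 516 [647. 350. 110.] [698. 401. 170.]
[489. 104.  60.] [699. 290. 112.]
-1 [[406.2, 236.7], [405.8, 211.6], [342.9, 211.1], [342.9, 236.2]]
-0.4 [[406.4, 236.4], [405.7, 211.3], [342.8, 211.4], [343.0, 236.5]]
0 [[406.5, 236.2], [405.6, 211.1], [342.7, 211.6], [343.1, 236.7]]
0.5 [[406.6, 235.9], [405.5, 210.8], [342.6, 211.9], [343.2, 237.0]]
350 214 232 | 356 214 232 | 362 214 232 | 368 214 232 | 374 214 232 | 380 214 232 | 386 214 232 | 392 214 232 | 398 214 232 |
```

Request:
move_arm([
  {"ry": -0.12},
  {"ry": -0.12},
  {"ry": -0.12},
  {"ry": -0.12},
  {"ry": -0.12},
  {"ry": -0.12},
  {"ry": -0.12},
  {"ry": -0.12},
])

```text
validation failed for argument at $.ro...
```

Request:
move_arm([
  {"tx": 0,"ty": 0,"tz": 0,"rx": 0,"ry": -0.12,"rz": 0,"grip": 100},
  {"tx": 0,"ty": 0,"tz": 0,"rx": 0,"ry": -0.12,"rz": 0,"grip": 100},
  {"tx": 0,"ty": 0,"tz": 0,"rx": 0,"ry": -0.12,"rz": 0,"grip": 100},
  {"tx": 0,"ty": 0,"tz": 0,"rx": 0,"ry": -0.12,"rz": 0,"grip": 100},
  {"tx": 0,"ty": 0,"tz": 0,"rx": 0,"ry": -0.12,"rz": 0,"grip": 100},
  {"tx": 0,"ty": 0,"tz": 0,"rx": 0,"ry": -0.12,"rz": 0,"grip": 100},
  {"tx": 0,"ty": 0,"tz": 0,"rx": 0,"ry": -0.12,"rz": 0,"grip": 100},
  {"tx": 0,"ty": 0,"tz": 0,"rx": 0,"ry": -0.12,"rz": 0,"grip": 100},
])

```text
t: 0.77
eef_pos: [278.4, -559.4, 233.3]
tcp_rot: [-1.57, 0.0, -0.143]
ft_force: [-0.0, -0.5, 0.4]
opening: 0.998
```

Request:
move_arm([
  {"tx": 0.5,"ty": 0,"tz": 3.9,"rx": 0,"ry": 0,"rz": 0,"grip": 100},
  {"tx": 0.5,"ty": 0,"tz": 3.9,"rx": 0,"ry": 0,"rz": 0,"grip": 100},
  {"tx": 0.5,"ty": 0,"tz": 3.9,"rx": 0,"ry": 0,"rz": 0,"grip": 100},
  {"tx": 0.5,"ty": 0,"tz": 3.9,"rx": 0,"ry": 0,"rz": 0,"grip": 100},
  {"tx": 0.5,"ty": 0,"tz": 3.9,"rx": 0,"ry": 0,"rz": 0,"grip": 100},
  {"tx": 0.5,"ty": 0,"tz": 3.9,"rx": 0,"ry": 0,"rz": 0,"grip": 100},
  {"tx": 0.5,"ty": 0,"tz": 3.9,"rx": 0,"ry": 0,"rz": 0,"grip": 100},
  {"tx": 0.5,"ty": 0,"tz": 3.9,"rx": 0,"ry": 0,"rz": 0,"grip": 100},
  {"tx": 0.5,"ty": 0,"tz": 3.9,"rx": 0,"ry": 0,"rz": 0,"grip": 100},
  {"tx": 0.5,"ty": 0,"tz": 3.9,"rx": 0,"ry": 0,"rz": 0,"grip": 100},
])

```text
t: 1.6
eef_pos: [385.8, -179.4, 233.6]
tcp_rot: [-1.571, 0.0, -0.149]
ft_force: [1.4, -0.0, 0.8]
opening: 0.999
```

Request:
move_arm([
  {"tx": 0.5,"ty": 0,"tz": 3.9,"rx": 0,"ry": 0,"rz": 0,"grip": 100},
  {"tx": 0.5,"ty": 0,"tz": 3.9,"rx": 0,"ry": 0,"rz": 0,"grip": 100},
  {"tx": 0.5,"ty": 0,"tz": 3.9,"rx": 0,"ry": 0,"rz": 0,"grip": 100},
  {"tx": 0.5,"ty": 0,"tz": 3.9,"rx": 0,"ry": 0,"rz": 0,"grip": 100},
  {"tx": 0.5,"ty": 0,"tz": 3.9,"rx": 0,"ry": 0,"rz": 0,"grip": 100},
  {"tx": 0.5,"ty": 0,"tz": 3.9,"rx": 0,"ry": 0,"rz": 0,"grip": 100},
  {"tx": 0.5,"ty": 0,"tz": 3.9,"rx": 0,"ry": 0,"rz": 0,"grip": 100},
  {"tx": 0.5,"ty": 0,"tz": 3.9,"rx": 0,"ry": 0,"rz": 0,"grip": 100},
  {"tx": 0.5,"ty": 0,"tz": 3.9,"rx": 0,"ry": 0,"rz": 0,"grip": 100},
  {"tx": 0.5,"ty": 0,"tz": 3.9,"rx": 0,"ry": 0,"rz": 0,"grip": 100},
])

```text
t: 2.43
eef_pos: [493.2, 199.1, 233.5]
tcp_rot: [-1.571, 0.0, -0.149]
ft_force: [0.9, -0.7, 1.1]
opening: 0.998
```

Request:
move_arm([
  {"tx": 0.5,"ty": 0,"tz": 3.4,"rx": 0,"ry": 0,"rz": 0,"grip": 100},
  {"tx": 0.5,"ty": 0,"tz": 3.4,"rx": 0,"ry": 0,"rz": 0,"grip": 100},
  {"tx": 0.5,"ty": 0,"tz": 3.4,"rx": 0,"ry": 0,"rz": 0,"grip": 100},
  {"tx": 0.5,"ty": 2.0,"tz": 3.1,"rx": 0,"ry": 0,"rz": 0,"grip": 100},
  {"tx": 0,"ty": 3.0,"tz": 0,"rx": 0,"ry": 0,"rz": 0,"grip": 100},
  {"tx": 0,"ty": 1.5,"tz": 0,"rx": 0,"ry": 0,"rz": 0,"grip": 100},
  {"tx": 0,"ty": 0,"tz": 0,"rx": 0,"ry": 0,"rz": 0,"grip": 100},
])

```text
t: 3.02
eef_pos: [531.1, 325.4, 164.6]
tcp_rot: [-1.575, 0.005, -0.148]
ft_force: [0.1, 0.0, 0.8]
opening: 0.998
```

Run:
```python
from h import *
for n in("side","top"):
    p,d=env.read_camera(n); cv2.imwrite(f"pics/{n}1.png",p); np.save(f"pics/{n}1.npy",d)
print(env.state())
cv2.imwrite('pics/z4.png',cv2.hconcat([zoom(cv2.imread('pics/side1.png'),240,380,240,370,3),zoom(cv2.imread('pics/top1.png'),160,280,150,280,3)]))
```

```text
{'t': 3.1167, 'joints': array([ 4.42747146e-01,  5.58168761e-01,  1.62979347e+00, -9.21905391e-05,
        9.54617234e-01,  5.91853420e-01]), 'qvel': array([-7.36542055e-03, -2.95361467e-02, -1.92722686e-02, -4.97969188e-04,
        3.50834323e-03,  4.32529149e-05]), 'tau': array([ 4.12209844e-01, -6.02735853e+01, -2.19942391e+01,  7.53892120e-02,
       -1.14226132e-01, -3.22372744e-04]), 'eef_pos': array([532.69464659, 325.48352401, 168.56791656]), 'tcp_rot': array([-1.57140926e+00,  7.77017775e-04, -1.49053196e-01]), 'ft_force': array([-0.0485463 , -0.12679928,  0.73084536]), 'moment': array([ 0.01302101, -0.11343943, -0.02873561]), 'opening': 0.9958813582036035}
```

View pics/z4.png

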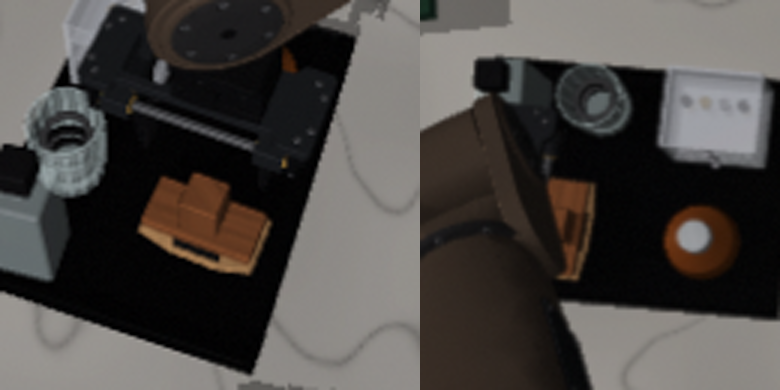

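The gripper is above the block and clear of the tumbler and bottle. In the left zoom the block is at (205,225), with the jaws spanning its long axis. Descending.

Request:
move_arm([
  {"tx": 0,"ty": 2.0,"tz": 0.2,"rx": 0,"ry": 0,"rz": 0,"grip": 100},
  {"tx": 0,"ty": 2.5,"tz": 0,"rx": 0,"ry": 0,"rz": 0,"grip": 100},
  {"tx": 0,"ty": 2.0,"tz": 0,"rx": 0,"ry": 0,"rz": 0,"grip": 100},
  {"tx": 0,"ty": 1.5,"tz": 0,"rx": 0,"ry": 0,"rz": 0,"grip": 100},
  {"tx": 0,"ty": 1.0,"tz": 0,"rx": 0,"ry": 0,"rz": 0,"grip": 100},
  {"tx": 0,"ty": 0.6,"tz": 0,"rx": 0,"ry": 0,"rz": 0,"grip": 100},
  {"tx": 0,"ty": 0.3,"tz": 0,"rx": 0,"ry": 0,"rz": 0,"grip": 100},
  {"tx": 0,"ty": 0,"tz": 0,"rx": 0,"ry": 0,"rz": 0,"grip": 100},
])

```text
t: 3.78
eef_pos: [533.3, 327.5, 70.1]
tcp_rot: [-1.57, -0.001, -0.149]
ft_force: [-0.3, 0.1, -0.2]
opening: 1.001
```

Run:
```python
from h import *
for n in("side",):
    p,d=env.read_camera(n); cv2.imwrite(f"pics/{n}2.png",p); np.save(f"pics/{n}2.npy",d)
s=env.state();print(s['eef_pos'],s['ft_force'],s['tcp_rot'])
cv2.imwrite('pics/z5.png',zoom(p,240,380,240,370,5))
```

```text
[533.38123167 327.59853104  70.41830476] [-0.36604327  0.61290797 -0.91752208] [-1.57027207e+00 -9.29081937e-04 -1.49121363e-01]
```

View pics/z5.png

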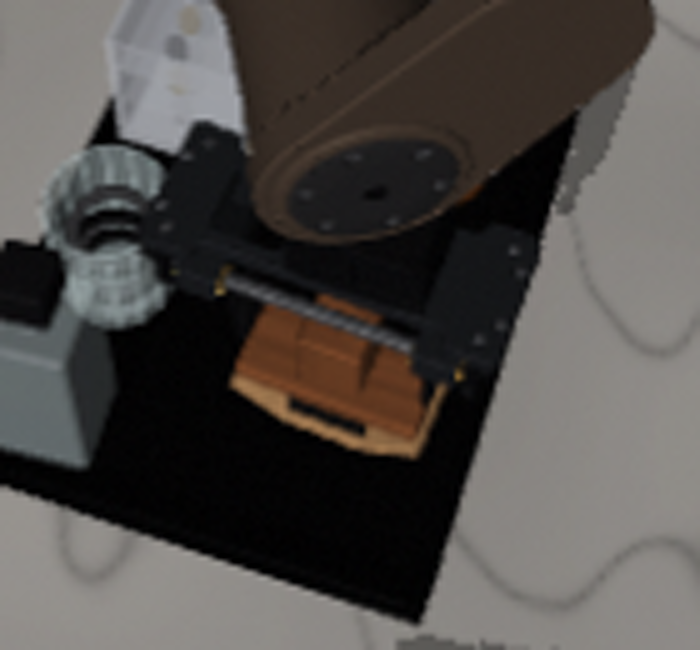

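The knob (about (340,335) in the zoom) sits between the fingers. Closing the gripper.

Request:
move_arm([
  {"tx": 0,"ty": 0,"tz": 0,"rx": 0,"ry": 0,"rz": 0,"grip": 50},
  {"tx": 0,"ty": 0,"tz": 0,"rx": 0,"ry": 0,"rz": 0,"grip": 45},
  {"tx": 0,"ty": 0,"tz": 0,"rx": 0,"ry": 0,"rz": 0,"grip": 40},
  {"tx": 0,"ty": 0,"tz": 0,"rx": 0,"ry": 0,"rz": 0,"grip": 36},
  {"tx": 0,"ty": 0,"tz": 0,"rx": 0,"ry": 0,"rz": 0,"grip": 30},
  {"tx": 0,"ty": 0,"tz": 0,"rx": 0,"ry": 0,"rz": 0,"grip": 0},
  {"tx": 0,"ty": 0,"tz": 0,"rx": 0,"ry": 0,"rz": 0,"grip": 0},
  {"tx": 0,"ty": 0,"tz": 0,"rx": 0,"ry": 0,"rz": 0,"grip": 0},
])

```text
t: 4.5
eef_pos: [533.0, 327.5, 69.6]
tcp_rot: [-1.571, -0.0, -0.149]
ft_force: [0.0, 0.8, 0.1]
opening: 0.498
```

Request:
move_arm([
  {"tx": 0,"ty": 0,"tz": 0,"rx": 0,"ry": 0,"rz": 0,"grip": 0},
  {"tx": 0,"ty": 0,"tz": 0,"rx": 0,"ry": 0,"rz": 0,"grip": 0},
  {"tx": 0,"ty": 0,"tz": 0,"rx": 0,"ry": 0,"rz": 0,"grip": 0},
  {"tx": 0,"ty": 0,"tz": 0,"rx": 0,"ry": 0,"rz": 0,"grip": 0},
  {"tx": 0,"ty": 0,"tz": 0,"rx": 0,"ry": 0,"rz": 0,"grip": 0},
])

```text
t: 4.92
eef_pos: [533.0, 327.5, 69.6]
tcp_rot: [-1.571, 0.0, -0.149]
ft_force: [-0.5, 0.5, -0.7]
opening: 0.358
```

Request:
move_arm([
  {"tx": 0,"ty": -0.3,"tz": 0,"rx": 0,"ry": 0,"rz": 0,"grip": 0},
  {"tx": 0,"ty": -0.7,"tz": 0,"rx": 0,"ry": 0,"rz": 0,"grip": 0},
  {"tx": 0,"ty": -1.5,"tz": 0,"rx": 0,"ry": 0,"rz": 0,"grip": 0},
  {"tx": 0,"ty": -2,"tz": 0,"rx": 0,"ry": 0,"rz": 0,"grip": 0},
  {"tx": 0,"ty": -2.5,"tz": 0,"rx": 0,"ry": 0,"rz": 0,"grip": 0},
  {"tx": 0,"ty": -2.5,"tz": 0,"rx": 0,"ry": 0,"rz": 0,"grip": 0},
  {"tx": 0,"ty": -2,"tz": 0,"rx": 0,"ry": 0,"rz": 0,"grip": 0},
  {"tx": 0,"ty": -1,"tz": 0,"rx": 0,"ry": 0,"rz": 0,"grip": 0},
  {"tx": 0,"ty": -0.5,"tz": 0,"rx": 0,"ry": 0,"rz": 0,"grip": 0},
])

```text
t: 5.67
eef_pos: [533.2, 327.6, 201.4]
tcp_rot: [-1.57, -0.002, -0.149]
ft_force: [-0.1, 0.5, -3.2]
opening: 0.355
```

Request:
move_arm([
  {"tx": 0,"ty": 0,"tz": 0,"rx": 0,"ry": 0.06,"rz": 0,"grip": 0},
  {"tx": 0,"ty": 0,"tz": 0,"rx": 0,"ry": 0.12,"rz": 0,"grip": 0},
  {"tx": 0,"ty": 0,"tz": 0,"rx": 0,"ry": 0.12,"rz": 0,"grip": 0},
  {"tx": 0,"ty": 0,"tz": 0,"rx": 0,"ry": 0.12,"rz": 0,"grip": 0},
  {"tx": 0,"ty": 0,"tz": 0,"rx": 0,"ry": 0.12,"rz": 0,"grip": 0},
  {"tx": 0,"ty": 0,"tz": 0,"rx": 0,"ry": 0.12,"rz": 0,"grip": 0},
  {"tx": 0,"ty": 0,"tz": 0,"rx": 0,"ry": 0.12,"rz": 0,"grip": 0},
  {"tx": 0,"ty": 0,"tz": 0,"rx": 0,"ry": 0.12,"rz": 0,"grip": 0},
  {"tx": 0,"ty": 0,"tz": 0,"rx": 0,"ry": 0.12,"rz": 0,"grip": 0},
  {"tx": 0,"ty": 0,"tz": 0,"rx": 0,"ry": 0.12,"rz": 0,"grip": 0},
])

```text
t: 6.5
eef_pos: [532.6, 327.3, 198.3]
tcp_rot: [-1.573, -0.0, -1.295]
ft_force: [-0.2, -0.4, -1.6]
opening: 0.359
```

Request:
move_arm([
  {"tx": 0,"ty": 0,"tz": 0,"rx": 0,"ry": 0.12,"rz": 0,"grip": 0},
  {"tx": 0,"ty": 0,"tz": 0,"rx": 0,"ry": 0.12,"rz": 0,"grip": 0},
  {"tx": 0,"ty": 0,"tz": 0,"rx": 0,"ry": 0.05,"rz": 0,"grip": 0},
  {"tx": 0,"ty": 0,"tz": 0,"rx": 0,"ry": 0,"rz": 0,"grip": 0},
])

```text
t: 6.83
eef_pos: [532.6, 327.3, 198.5]
tcp_rot: [-1.573, -0.001, -1.581]
ft_force: [0.5, -0.1, -2.4]
opening: 0.355
```

Request:
move_arm([
  {"tx": 1.5,"ty": 0,"tz": 0,"rx": 0,"ry": 0,"rz": 0,"grip": 0},
  {"tx": 3,"ty": 0,"tz": 0,"rx": 0,"ry": 0,"rz": 0,"grip": 0},
  {"tx": 3.6,"ty": 0,"tz": 0,"rx": 0,"ry": 0,"rz": 0,"grip": 0},
  {"tx": 3.6,"ty": 0,"tz": 0,"rx": 0,"ry": 0,"rz": 0,"grip": 0},
  {"tx": 3.6,"ty": 0,"tz": 0,"rx": 0,"ry": 0,"rz": 0,"grip": 0},
  {"tx": 3.6,"ty": 0,"tz": 0,"rx": 0,"ry": 0,"rz": 0,"grip": 0},
  {"tx": 3.6,"ty": 0,"tz": 0,"rx": 0,"ry": 0,"rz": 0,"grip": 0},
  {"tx": 3.6,"ty": 0,"tz": 0,"rx": 0,"ry": 0,"rz": 0,"grip": 0},
  {"tx": 3.6,"ty": 0,"tz": 0,"rx": 0,"ry": 0,"rz": 0,"grip": 0},
  {"tx": 3.6,"ty": 0,"tz": 0,"rx": 0,"ry": 0,"rz": 0,"grip": 0},
])

```text
t: 7.67
eef_pos: [529.4, -7.7, 199.3]
tcp_rot: [-1.571, -0.0, -1.577]
ft_force: [0.9, 0.2, -2.4]
opening: 0.356
```

Request:
move_arm([
  {"tx": 3.6,"ty": 0,"tz": 0,"rx": 0,"ry": 0,"rz": 0,"grip": 0},
  {"tx": 3.6,"ty": 0,"tz": 0,"rx": 0,"ry": 0,"rz": 0,"grip": 0},
  {"tx": 3.0,"ty": 0,"tz": 0,"rx": 0,"ry": 0,"rz": 0,"grip": 0},
  {"tx": 1.5,"ty": 0,"tz": 0,"rx": 0,"ry": 0,"rz": 0,"grip": 0},
  {"tx": 0.9,"ty": 0,"tz": 0,"rx": 0,"ry": 0,"rz": 0,"grip": 0},
  {"tx": 0,"ty": 0,"tz": 0,"rx": 0,"ry": 0,"rz": 0,"grip": 0},
  {"tx": 0,"ty": 0,"tz": 0,"rx": 0,"ry": 0,"rz": 0,"grip": 0},
])

```text
t: 8.25
eef_pos: [528.8, -131.3, 199.3]
tcp_rot: [-1.571, 0.0, -1.579]
ft_force: [-0.1, 0.2, -2.0]
opening: 0.354
```

Run:
```python
from h import *
for n in("side","top"):
    p,d=env.read_camera(n); cv2.imwrite(f"pics/{n}3.png",p); np.save(f"pics/{n}3.npy",d)
s=env.state();print(s['eef_pos'],s['ft_force'],s['tcp_rot'],s['t'])
cv2.imwrite('pics/z6.png',cv2.hconcat([zoom(cv2.imread('pics/side3.png'),290,420,110,250,3),zoom(cv2.imread('pics/top3.png'),300,430,150,290,3)]))
```

```text
[ 529.05978187 -130.44346227  199.53924541] [ 0.2139907  -0.60477526 -3.25366331] [-1.57113532e+00  2.27414578e-04 -1.57752599e+00] 8.35
```

View pics/z6.png

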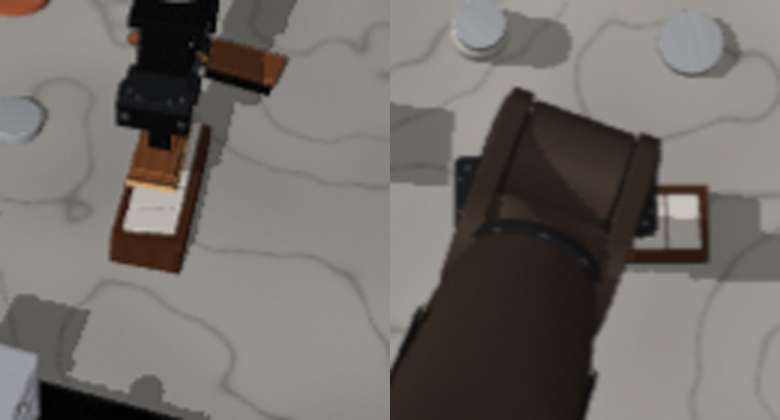

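The block (155,160 in the left zoom) is held over the lid0 end, square with the case. Now lowering it.

Request:
move_arm([
  {"tx": 0.1,"ty": 1.5,"tz": 0,"rx": 0,"ry": 0,"rz": 0,"grip": 0},
  {"tx": 0.1,"ty": 2.5,"tz": 0,"rx": 0,"ry": 0,"rz": 0,"grip": 0},
  {"tx": 0,"ty": 2,"tz": 0,"rx": 0,"ry": 0,"rz": 0,"grip": 0},
  {"tx": 0,"ty": 1,"tz": 0,"rx": 0,"ry": 0,"rz": 0,"grip": 0},
  {"tx": 0,"ty": 0.5,"tz": 0,"rx": 0,"ry": 0,"rz": 0,"grip": 0},
  {"tx": 0,"ty": 0,"tz": 0,"rx": 0,"ry": 0,"rz": 0,"grip": 0},
])

```text
t: 8.85
eef_pos: [529.2, -132.8, 124.1]
tcp_rot: [-1.572, 0.0, -1.578]
ft_force: [0.4, -0.7, -2.5]
opening: 0.357
```

Request:
move_arm([
  {"tx": 0,"ty": 0.3,"tz": 0,"rx": 0,"ry": 0,"rz": 0,"grip": 0},
  {"tx": 0,"ty": 0.3,"tz": 0,"rx": 0,"ry": 0,"rz": 0,"grip": 0},
  {"tx": 0,"ty": 0.2,"tz": 0,"rx": 0,"ry": 0,"rz": 0,"grip": 0},
  {"tx": 0,"ty": 0,"tz": 0,"rx": 0,"ry": 0,"rz": 0,"grip": 0},
])

```text
t: 9.18
eef_pos: [529.6, -133.6, 117.0]
tcp_rot: [-1.57, -0.0, -1.579]
ft_force: [0.9, 0.8, 0.4]
opening: 0.359
```

Request:
move_arm([
  {"tx": 0,"ty": 0.2,"tz": 0,"rx": 0,"ry": 0,"rz": 0,"grip": 0},
  {"tx": 0,"ty": 0.2,"tz": 0,"rx": 0,"ry": 0,"rz": 0,"grip": 0},
  {"tx": 0,"ty": 0,"tz": 0,"rx": 0,"ry": 0,"rz": 0,"grip": 0},
])

```text
t: 9.43
eef_pos: [529.2, -133.6, 112.6]
tcp_rot: [-1.571, -0.0, -1.579]
ft_force: [0.3, 1.4, 1.7]
opening: 0.355
```

Contact shows as a 2.5–4 N rise. Continuing down gently.

Request:
move_arm([
  {"tx": 0,"ty": 0.1,"tz": 0,"rx": 0,"ry": 0,"rz": 0,"grip": 0},
  {"tx": 0,"ty": 0.1,"tz": 0,"rx": 0,"ry": 0,"rz": 0,"grip": 0},
  {"tx": 0,"ty": 0.1,"tz": 0,"rx": 0,"ry": 0,"rz": 0,"grip": 0},
  {"tx": 0,"ty": 0,"tz": 0,"rx": 0,"ry": 0,"rz": 0,"grip": 0},
])

```text
t: 9.77
eef_pos: [529.1, -133.5, 109.5]
tcp_rot: [-1.571, -0.0, -1.579]
ft_force: [-1.4, 0.4, 1.7]
opening: 0.355
```

Request:
move_arm([
  {"tx": 0,"ty": 0.1,"tz": 0,"rx": 0,"ry": 0,"rz": 0,"grip": 0},
  {"tx": 0,"ty": 0.1,"tz": 0,"rx": 0,"ry": 0,"rz": 0,"grip": 0},
  {"tx": 0,"ty": 0.1,"tz": 0,"rx": 0,"ry": 0,"rz": 0,"grip": 0},
  {"tx": 0,"ty": 0,"tz": 0,"rx": 0,"ry": 0,"rz": 0,"grip": 0},
])

```text
t: 10.1
eef_pos: [529.1, -133.5, 106.5]
tcp_rot: [-1.571, -0.0, -1.579]
ft_force: [-2.0, -0.0, 3.4]
opening: 0.357
```

Request:
move_arm([
  {"tx": 0,"ty": 0.1,"tz": 0,"rx": 0,"ry": 0,"rz": 0,"grip": 0},
  {"tx": 0,"ty": 0.1,"tz": 0,"rx": 0,"ry": 0,"rz": 0,"grip": 0},
  {"tx": 0,"ty": 0,"tz": 0,"rx": 0,"ry": 0,"rz": 0,"grip": 0},
])

```text
t: 10.35
eef_pos: [529.2, -133.5, 104.7]
tcp_rot: [-1.571, -0.0, -1.579]
ft_force: [-3.1, -0.1, 7.3]
opening: 0.358
```

Run:
```python
from h import *
for n in("side",):
    p,d=env.read_camera(n); cv2.imwrite(f"pics/{n}4.png",p); np.save(f"pics/{n}4.npy",d)
s=env.state();print(s['eef_pos'],s['ft_force'],s['moment'],s['tcp_rot'],s['t'])
cv2.imwrite('pics/z7.png',zoom(p,300,400,110,220,5))
```

```text
[ 529.13845427 -133.49698904  104.7869866 ] [-3.5480057  -0.0819092   6.88583886] [-0.05999262  0.69602854 -0.06141806] [-1.57082776e+00 -1.21381969e-04 -1.57902422e+00] 10.4
```

View pics/z7.png

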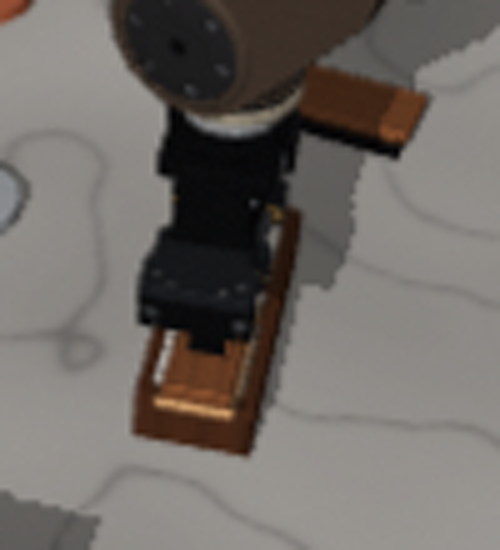

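The picture shows the block seated on the lid0 end of the case (near end at about (195,405)), with around 9 N net. Sweeping along now.

Request:
move_arm([
  {"tx": 0.2,"ty": 0,"tz": 0,"rx": 0,"ry": 0,"rz": 0,"grip": 0},
  {"tx": 0.4,"ty": 0,"tz": 0,"rx": 0,"ry": 0,"rz": 0,"grip": 0},
  {"tx": 0.4,"ty": 0,"tz": 0,"rx": 0,"ry": 0,"rz": 0,"grip": 0},
  {"tx": 0.4,"ty": 0,"tz": 0,"rx": 0,"ry": 0,"rz": 0,"grip": 0},
  {"tx": 0.4,"ty": 0,"tz": 0,"rx": 0,"ry": 0,"rz": 0,"grip": 0},
  {"tx": 0.4,"ty": 0,"tz": 0,"rx": 0,"ry": 0,"rz": 0,"grip": 0},
])

```text
t: 10.9
eef_pos: [529.5, -155.1, 105.0]
tcp_rot: [-1.57, 0.001, -1.579]
ft_force: [0.4, 6.4, 7.7]
opening: 0.357
```

Request:
move_arm([
  {"tx": 0.4,"ty": 0,"tz": 0,"rx": 0,"ry": 0,"rz": 0,"grip": 0},
  {"tx": 0.4,"ty": 0,"tz": 0,"rx": 0,"ry": 0,"rz": 0,"grip": 0},
  {"tx": 0.4,"ty": 0,"tz": 0,"rx": 0,"ry": 0,"rz": 0,"grip": 0},
  {"tx": 0.4,"ty": 0,"tz": 0,"rx": 0,"ry": 0,"rz": 0,"grip": 0},
  {"tx": 0.4,"ty": 0,"tz": 0,"rx": 0,"ry": 0,"rz": 0,"grip": 0},
  {"tx": 0.4,"ty": 0,"tz": 0,"rx": 0,"ry": 0,"rz": 0,"grip": 0},
])

```text
t: 11.4
eef_pos: [529.2, -179.2, 105.0]
tcp_rot: [-1.57, 0.0, -1.579]
ft_force: [-0.5, 4.2, 6.5]
opening: 0.354
```

Request:
move_arm([
  {"tx": 0.4,"ty": 0,"tz": 0,"rx": 0,"ry": 0,"rz": 0,"grip": 0},
  {"tx": 0.4,"ty": 0,"tz": 0,"rx": 0,"ry": 0,"rz": 0,"grip": 0},
  {"tx": 0.4,"ty": 0,"tz": 0,"rx": 0,"ry": 0,"rz": 0,"grip": 0},
  {"tx": 0.4,"ty": 0,"tz": 0,"rx": 0,"ry": 0,"rz": 0,"grip": 0},
  {"tx": 0.4,"ty": 0,"tz": 0,"rx": 0,"ry": 0,"rz": 0,"grip": 0},
  {"tx": 0.4,"ty": 0,"tz": 0,"rx": 0,"ry": 0,"rz": 0,"grip": 0},
  {"tx": 0.4,"ty": 0,"tz": 0,"rx": 0,"ry": 0,"rz": 0,"grip": 0},
  {"tx": 0.4,"ty": 0,"tz": 0,"rx": 0,"ry": 0,"rz": 0,"grip": 0},
  {"tx": 0.4,"ty": 0,"tz": 0,"rx": 0,"ry": 0,"rz": 0,"grip": 0},
  {"tx": 0.4,"ty": 0,"tz": 0,"rx": 0,"ry": 0,"rz": 0,"grip": 0},
])

```text
t: 12.23
eef_pos: [528.9, -219.2, 105.0]
tcp_rot: [-1.57, 0.0, -1.579]
ft_force: [0.0, 4.0, 6.1]
opening: 0.357
```

Request:
move_arm([
  {"tx": 0.4,"ty": 0,"tz": 0,"rx": 0,"ry": 0,"rz": 0,"grip": 0},
  {"tx": 0.4,"ty": 0,"tz": 0,"rx": 0,"ry": 0,"rz": 0,"grip": 0},
  {"tx": 0.4,"ty": 0,"tz": 0,"rx": 0,"ry": 0,"rz": 0,"grip": 0},
  {"tx": 0.4,"ty": 0,"tz": 0,"rx": 0,"ry": 0,"rz": 0,"grip": 0},
  {"tx": 0.4,"ty": 0,"tz": 0,"rx": 0,"ry": 0,"rz": 0,"grip": 0},
  {"tx": 0.4,"ty": 0,"tz": 0,"rx": 0,"ry": 0,"rz": 0,"grip": 0},
  {"tx": 0.4,"ty": 0,"tz": 0,"rx": 0,"ry": 0,"rz": 0,"grip": 0},
  {"tx": 0.4,"ty": 0,"tz": 0,"rx": 0,"ry": 0,"rz": 0,"grip": 0},
  {"tx": 0.4,"ty": 0,"tz": 0,"rx": 0,"ry": 0,"rz": 0,"grip": 0},
  {"tx": 0.4,"ty": 0,"tz": 0,"rx": 0,"ry": 0,"rz": 0,"grip": 0},
])

```text
t: 13.07
eef_pos: [528.5, -259.2, 105.0]
tcp_rot: [-1.57, 0.0, -1.579]
ft_force: [-0.6, 4.5, 6.3]
opening: 0.354
```

Run:
```python
from h import *
for n in("side",):
    p,d=env.read_camera(n); cv2.imwrite(f"pics/{n}5.png",p); np.save(f"pics/{n}5.npy",d)
s=env.state();print(s['eef_pos'],s['ft_force'],s['moment'],s['tcp_rot'],s['t'])
cv2.imwrite('pics/z8.png',zoom(p,300,400,100,220,5))
W=cloud('side',d)
for y in range(-250,-100,12):
    m=(abs(W[...,1]-y)<6)&(W[...,2]>30)
    print(y,[ (round(float(np.median(W[m&(abs(W[...,0]-x)<5)][:,2])),1) if (m&(abs(W[...,0]-x)<5)).any() else None) for x in range(490,590,10)])
```

```text
[ 528.57043709 -259.82306676  104.9254047 ] [-0.34469937  3.23906259  6.54778139] [0.62625839 0.15321371 0.0338312 ] [-1.56981485e+00  1.26059951e-04 -1.57938802e+00] 13.1167
-250 [300.4, 258.3, 87.2, 100.3, 82.0, 172.8, 82.5, 272.4, 46.4, None]
-238 [309.0, 273.8, 268.6, 101.0, 101.7, 94.3, 273.6, 264.9, 46.7, None]
-226 [486.7, 194.4, 277.4, 282.3, 275.4, 273.2, 265.8, 189.3, 45.1, 346.1]
-214 [485.3, 263.0, 230.1, 228.8, 225.8, 226.0, 221.4, 264.6, 378.5, 367.1]
-202 [483.7, 478.5, 208.5, 207.0, 138.5, 228.2, 381.3, 366.3, 361.7, None]
-190 [481.6, 470.1, 206.9, 356.0, 390.1, 377.8, 349.8, 205.0, 46.1, None]
-178 [472.5, 202.2, 400.5, 396.0, 193.8, 176.8, 180.3, 181.1, 46.9, None]
-166 [430.8, 420.5, 292.9, 123.0, 48.5, 198.8, 191.2, 47.7, 47.9, None]
-154 [426.6, 48.4, 46.0, 44.8, 46.1, 46.4, 45.4, 46.3, 46.5, None]
-142 [42.2, 46.2, 47.0, 47.2, 46.2, 45.6, 47.1, 45.0, 47.3, None]
-130 [43.1, 46.0, 48.6, 46.3, 45.9, 45.4, 47.2, 45.9, 46.9, None]
-118 [None, 47.4, 46.3, 45.7, 45.8, 46.3, 46.7, 45.9, 46.7, None]
-106 [33.8, 41.0, 40.3, 39.6, 38.9, 40.9, 42.5, 41.0, 42.1, None]
```

View pics/z8.png

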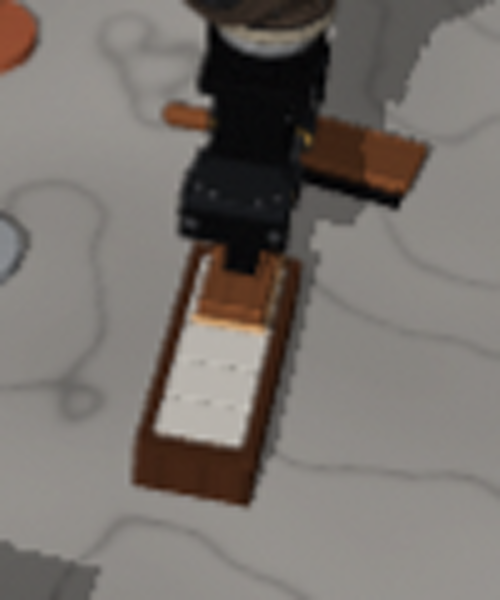

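Lids 0 and 1 read 45–48 mm, which is flush with the rim. Continuing to the far end.

Request:
move_arm([
  {"tx": 0.4,"ty": 0,"tz": 0,"rx": 0,"ry": 0,"rz": 0,"grip": 0},
  {"tx": 0.4,"ty": 0,"tz": 0,"rx": 0,"ry": 0,"rz": 0,"grip": 0},
  {"tx": 0.4,"ty": 0,"tz": 0,"rx": 0,"ry": 0,"rz": 0,"grip": 0},
  {"tx": 0.4,"ty": 0,"tz": 0,"rx": 0,"ry": 0,"rz": 0,"grip": 0},
  {"tx": 0.4,"ty": 0,"tz": 0,"rx": 0,"ry": 0,"rz": 0,"grip": 0},
  {"tx": 0.4,"ty": 0,"tz": 0,"rx": 0,"ry": 0,"rz": 0,"grip": 0},
  {"tx": 0.2,"ty": 0,"tz": 0,"rx": 0,"ry": 0,"rz": 0,"grip": 0},
  {"tx": 0,"ty": 0,"tz": 0,"rx": 0,"ry": 0,"rz": 0,"grip": 0},
  {"tx": 0,"ty": 0,"tz": 0,"rx": 0,"ry": 0,"rz": 0,"grip": 0},
])

```text
t: 13.87
eef_pos: [528.4, -285.6, 105.0]
tcp_rot: [-1.57, -0.001, -1.579]
ft_force: [-0.8, 1.6, 6.4]
opening: 0.358
```

```bash
cat > lids.py <<'E'
from h import *
import sys
tag=sys.argv[1]; n='side'
p,d=env.read_camera(n); cv2.imwrite(f"pics/{n}{tag}.png",p); np.save(f"pics/{n}{tag}.npy",d)
s=env.state();print(s['eef_pos'],s['ft_force'],s['tcp_rot'],s['t'])
cv2.imwrite(f'pics/zl{tag}.png',zoom(p,300,400,100,220,5))
W=cloud(n,d)
for i in range(5):
    y=-208+72-36*i
    m=(abs(W[...,1]-y)<15)&(W[...,2]>30)&(W[...,2]<75)
    print('lid',i,[ (round(float(np.mean(W[k][:,2])),1) if (k:=m&(abs(W[...,0]-x)<5)).any() else None) for x in range(498,590,10)])
E
python3 lids.py 6
```

```text
[ 528.37976853 -285.57570638  105.04230041] [-1.31731815  0.79885762  7.15189964] [-1.56963464e+00 -5.70481830e-04 -1.57907311e+00] 13.9167
lid 0 [44.5, 46.0, 46.5, 46.2, 46.9, 45.8, 46.0, 46.8, 49.5, None]
lid 1 [46.0, 45.5, 46.8, 46.6, 45.6, 46.8, 45.7, 46.7, 45.7, None]
lid 2 [46.5, 46.1, 46.5, 47.1, 45.9, 46.3, 46.2, 45.4, 46.7, None]
lid 3 [45.2, 51.0, 54.9, 55.5, 53.7, 52.3, 48.5, 46.6, 47.3, None]
lid 4 [45.9, 49.0, None, None, None, None, 46.7, 46.6, None, None]
```

View pics/zl6.png

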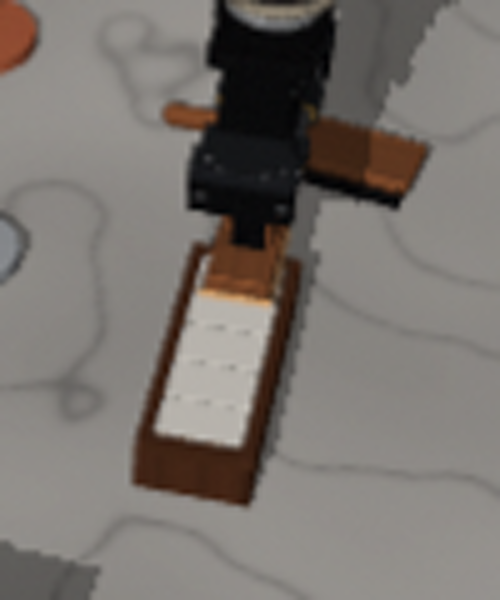

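Lids 0–2 are flush. The lid3 reading is mixed with the block's raised end. The force held steady at about 8.5 N net, at the same height throughout, so nothing is propping the sole up. Lifting slowly now.

Request:
move_arm([
  {"tx": 0,"ty": -0.2,"tz": 0,"rx": 0,"ry": 0,"rz": 0,"grip": 0},
  {"tx": 0,"ty": -0.3,"tz": 0,"rx": 0,"ry": 0,"rz": 0,"grip": 0},
  {"tx": 0,"ty": -0.5,"tz": 0,"rx": 0,"ry": 0,"rz": 0,"grip": 0},
  {"tx": 0,"ty": -1,"tz": 0,"rx": 0,"ry": 0,"rz": 0,"grip": 0},
  {"tx": 0,"ty": -2,"tz": 0,"rx": 0,"ry": 0,"rz": 0,"grip": 0},
  {"tx": 0,"ty": -2.5,"tz": 0,"rx": 0,"ry": 0,"rz": 0,"grip": 0},
  {"tx": 0,"ty": -2.5,"tz": 0,"rx": 0,"ry": 0,"rz": 0,"grip": 0},
  {"tx": 0,"ty": -0.5,"tz": 0,"rx": 0,"ry": 0,"rz": 0,"grip": 0},
])

```text
t: 14.58
eef_pos: [529.0, -286.1, 203.9]
tcp_rot: [-1.566, -0.003, -1.579]
ft_force: [0.9, -0.0, -2.0]
opening: 0.355
```

```bash
python3 lids.py 7
python3 - <<'E'
from h import *
p,d=env.read_camera('top'); cv2.imwrite('pics/top7.png',p)
cv2.imwrite('pics/z9.png',cv2.hconcat([zoom(cv2.imread('pics/side7.png'),300,400,100,220,4),zoom(p,310,430,140,260,4)]))
E
```

```text
[ 528.74972304 -285.94687959  202.82355687] [ 0.10180736  0.31068644 -1.95569349] [-1.56671475 -0.00280857 -1.57892671] 14.6333
lid 0 [45.3, 46.5, 46.9, 46.2, 47.3, 46.7, 46.7, 46.0, 45.3, None]
lid 1 [45.1, 46.3, 45.7, 47.0, 45.8, 46.1, 45.5, 47.1, 47.5, None]
lid 2 [45.9, 45.6, 46.4, 46.1, 47.1, 46.3, 46.1, 46.8, 46.9, None]
lid 3 [44.2, 46.6, 45.9, 46.5, 46.6, 47.3, 46.3, 46.6, 45.5, None]
lid 4 [46.2, 45.2, 46.2, 46.9, 44.5, 45.6, 46.6, 46.9, None, None]
```

View pics/z9.png

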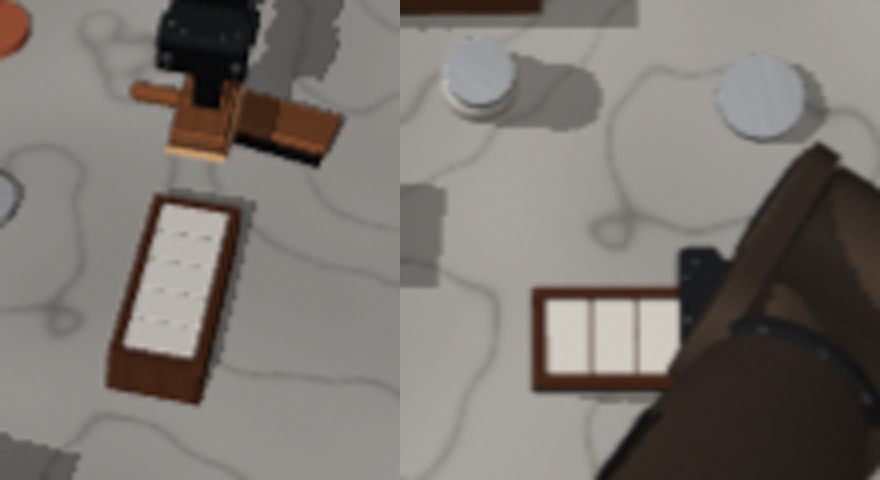

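All five lids now read 45–47 mm across, flush with the rim, and both views show the row flat. Carrying the block back.

Request:
move_arm([
  {"tx": -1.5,"ty": 0,"tz": 0,"rx": 0,"ry": 0,"rz": 0,"grip": 0},
  {"tx": -3,"ty": 0,"tz": 0,"rx": 0,"ry": 0,"rz": 0,"grip": 0},
  {"tx": -3.6,"ty": 0,"tz": 0,"rx": 0,"ry": 0,"rz": 0,"grip": 0},
  {"tx": -3.6,"ty": 0,"tz": 0,"rx": 0,"ry": 0,"rz": 0,"grip": 0},
  {"tx": -3.6,"ty": 0,"tz": 0,"rx": 0,"ry": 0,"rz": 0,"grip": 0},
  {"tx": -3.6,"ty": 0,"tz": 0,"rx": 0,"ry": 0,"rz": 0,"grip": 0},
  {"tx": -3.6,"ty": 0,"tz": 0,"rx": 0,"ry": 0,"rz": 0,"grip": 0},
  {"tx": -3.6,"ty": 0,"tz": 0,"rx": 0,"ry": 0,"rz": 0,"grip": 0},
  {"tx": -3.6,"ty": 0,"tz": 0,"rx": 0,"ry": 0,"rz": 0,"grip": 0},
  {"tx": -3.6,"ty": 0,"tz": 0,"rx": 0,"ry": 0,"rz": 0,"grip": 0},
])

```text
t: 15.52
eef_pos: [529.3, 49.9, 198.1]
tcp_rot: [-1.574, 0.0, -1.579]
ft_force: [-0.5, -0.2, -1.9]
opening: 0.356
```

Request:
move_arm([
  {"tx": -3.6,"ty": 0,"tz": 0,"rx": 0,"ry": 0,"rz": 0,"grip": 0},
  {"tx": -3.6,"ty": 0,"tz": 0,"rx": 0,"ry": 0,"rz": 0,"grip": 0},
  {"tx": -3.6,"ty": 0,"tz": 0,"rx": 0,"ry": 0,"rz": 0,"grip": 0},
  {"tx": -3.6,"ty": 0,"tz": 0,"rx": 0,"ry": 0,"rz": 0,"grip": 0},
  {"tx": -3.6,"ty": 0,"tz": 0,"rx": 0,"ry": 0,"rz": 0,"grip": 0},
  {"tx": -3.6,"ty": 0,"tz": 0,"rx": 0,"ry": 0,"rz": 0,"grip": 0},
  {"tx": -3,"ty": 0,"tz": 0,"rx": 0,"ry": 0,"rz": 0,"grip": 0},
  {"tx": -2,"ty": 0,"tz": 0,"rx": 0,"ry": 0,"rz": 0,"grip": 0},
  {"tx": -1.4,"ty": 0,"tz": 0,"rx": 0,"ry": 0,"rz": 0,"grip": 0},
  {"tx": 0,"ty": 0,"tz": 0,"rx": 0,"ry": 0,"rz": 0,"grip": 0},
])

```text
t: 16.35
eef_pos: [531.8, 329.8, 197.9]
tcp_rot: [-1.573, -0.001, -1.577]
ft_force: [0.0, -0.3, -3.6]
opening: 0.358
```

Request:
move_arm([
  {"tx": 0,"ty": 0,"tz": 0,"rx": 0,"ry": -0.06,"rz": 0,"grip": 0},
  {"tx": 0,"ty": 0,"tz": 0,"rx": 0,"ry": -0.12,"rz": 0,"grip": 0},
  {"tx": 0,"ty": 0,"tz": 0,"rx": 0,"ry": -0.12,"rz": 0,"grip": 0},
  {"tx": 0,"ty": 0,"tz": 0,"rx": 0,"ry": -0.12,"rz": 0,"grip": 0},
  {"tx": 0,"ty": 0,"tz": 0,"rx": 0,"ry": -0.12,"rz": 0,"grip": 0},
  {"tx": 0,"ty": 0,"tz": 0,"rx": 0,"ry": -0.12,"rz": 0,"grip": 0},
  {"tx": 0,"ty": 0,"tz": 0,"rx": 0,"ry": -0.12,"rz": 0,"grip": 0},
  {"tx": 0,"ty": 0,"tz": 0,"rx": 0,"ry": -0.12,"rz": 0,"grip": 0},
  {"tx": 0,"ty": 0,"tz": 0,"rx": 0,"ry": -0.12,"rz": 0,"grip": 0},
  {"tx": 0,"ty": 0,"tz": 0,"rx": 0,"ry": -0.12,"rz": 0,"grip": 0},
])

```text
t: 17.18
eef_pos: [532.6, 326.3, 198.7]
tcp_rot: [-1.572, 0.001, -0.434]
ft_force: [0.1, 0.3, -2.4]
opening: 0.358
```

Request:
move_arm([
  {"tx": 0,"ty": 0,"tz": 0,"rx": 0,"ry": -0.12,"rz": 0,"grip": 0},
  {"tx": 0,"ty": 0,"tz": 0,"rx": 0,"ry": -0.12,"rz": 0,"grip": 0},
  {"tx": 0,"ty": 0,"tz": 0,"rx": 0,"ry": -0.05,"rz": 0,"grip": 0},
  {"tx": 0,"ty": 0,"tz": 0,"rx": 0,"ry": 0,"rz": 0,"grip": 0},
  {"tx": 0,"ty": 0,"tz": 0,"rx": 0,"ry": 0,"rz": 0,"grip": 0},
])

```text
t: 17.6
eef_pos: [532.8, 326.6, 199.0]
tcp_rot: [-1.572, 0.001, -0.152]
ft_force: [0.3, -0.3, -1.5]
opening: 0.353
```

Request:
move_arm([
  {"tx": 0,"ty": 1.5,"tz": 0,"rx": 0,"ry": 0,"rz": 0,"grip": 0},
  {"tx": 0,"ty": 2.5,"tz": 0.1,"rx": 0,"ry": 0,"rz": 0,"grip": 0},
  {"tx": 0,"ty": 2.5,"tz": 0,"rx": 0,"ry": 0,"rz": 0,"grip": 0},
  {"tx": 0,"ty": 2,"tz": 0,"rx": 0,"ry": 0,"rz": 0,"grip": 0},
  {"tx": 0,"ty": 1.5,"tz": 0,"rx": 0,"ry": 0,"rz": 0,"grip": 0},
  {"tx": 0,"ty": 1,"tz": 0,"rx": 0,"ry": 0,"rz": 0,"grip": 0},
  {"tx": 0,"ty": 0.5,"tz": 0,"rx": 0,"ry": 0,"rz": 0,"grip": 0},
  {"tx": 0,"ty": 0.2,"tz": 0,"rx": 0,"ry": 0,"rz": 0,"grip": 0},
  {"tx": 0,"ty": 0,"tz": 0,"rx": 0,"ry": 0,"rz": 0,"grip": 0},
  {"tx": 0,"ty": 0,"tz": 0,"rx": 0,"ry": 0,"rz": 0,"grip": 0},
])

```text
t: 18.43
eef_pos: [533.5, 328.6, 83.4]
tcp_rot: [-1.57, -0.001, -0.149]
ft_force: [0.0, -0.1, -2.9]
opening: 0.354
```

Request:
move_arm([
  {"tx": 0,"ty": 0.3,"tz": 0,"rx": 0,"ry": 0,"rz": 0,"grip": 0},
  {"tx": 0,"ty": 0.3,"tz": 0,"rx": 0,"ry": 0,"rz": 0,"grip": 0},
  {"tx": 0,"ty": 0.3,"tz": 0,"rx": 0,"ry": 0,"rz": 0,"grip": 0},
  {"tx": 0,"ty": 0.2,"tz": 0,"rx": 0,"ry": 0,"rz": 0,"grip": 0},
  {"tx": 0,"ty": 0.1,"tz": 0,"rx": 0,"ry": 0,"rz": 0,"grip": 0},
  {"tx": 0,"ty": 0,"tz": 0,"rx": 0,"ry": 0,"rz": 0,"grip": 0},
  {"tx": 0,"ty": 0,"tz": 0,"rx": 0,"ry": 0,"rz": 0,"grip": 0},
  {"tx": 0,"ty": 0,"tz": 0,"rx": 0,"ry": 0,"rz": 0,"grip": 0},
])

```text
t: 19.1
eef_pos: [533.2, 328.5, 70.7]
tcp_rot: [-1.571, -0.0, -0.149]
ft_force: [-0.1, 0.7, -2.0]
opening: 0.357
```

Request:
move_arm([
  {"tx": 0,"ty": 0.05,"tz": 0,"rx": 0,"ry": 0,"rz": 0,"grip": 0},
  {"tx": 0,"ty": 0,"tz": 0,"rx": 0,"ry": 0,"rz": 0,"grip": 0},
  {"tx": 0,"ty": 0,"tz": 0,"rx": 0,"ry": 0,"rz": 0,"grip": 0},
])

```text
t: 19.35
eef_pos: [533.2, 328.5, 70.2]
tcp_rot: [-1.571, -0.0, -0.149]
ft_force: [0.1, -0.8, -0.8]
opening: 0.356
```

Run:
```python
from h import *
p,d=env.read_camera('side'); cv2.imwrite('pics/side8.png',p)
s=env.state();print(s['eef_pos'],s['ft_force'],s['tcp_rot'],s['t'])
cv2.imwrite('pics/z10.png',zoom(p,240,380,240,370,5))
```

```text
[533.228514   328.51082867  70.1966817 ] [-0.76494553  0.32355877 -1.0352982 ] [-1.57073808e+00 -2.52722504e-04 -1.49000965e-01] 19.4
```

View pics/z10.png

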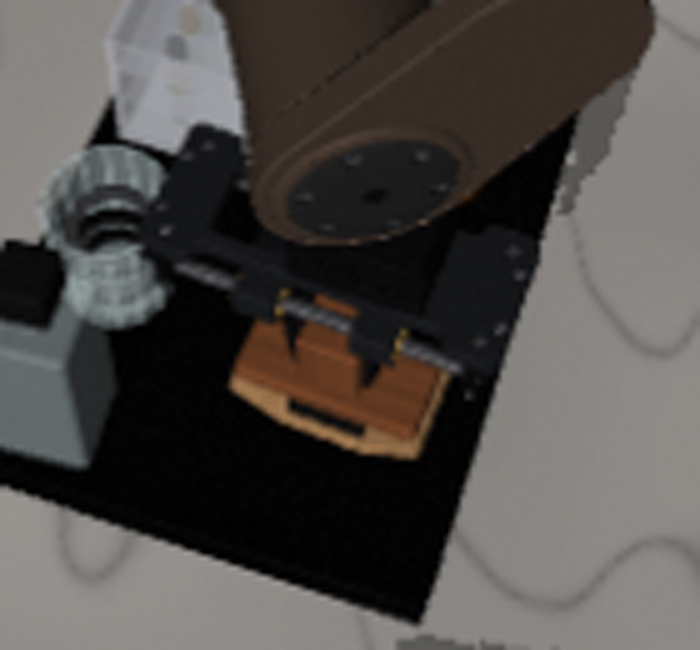

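The block is back in its place (zoom ~ (335,390)), upright and touching down. I'll lower it the last half millimetre and open.

Request:
move_arm([
  {"tx": 0,"ty": 0.05,"tz": 0,"rx": 0,"ry": 0,"rz": 0,"grip": 0},
  {"tx": 0,"ty": 0,"tz": 0,"rx": 0,"ry": 0,"rz": 0,"grip": 0},
  {"tx": 0,"ty": 0,"tz": 0,"rx": 0,"ry": 0,"rz": 0,"grip": 40},
  {"tx": 0,"ty": 0,"tz": 0,"rx": 0,"ry": 0,"rz": 0,"grip": 60},
  {"tx": 0,"ty": 0,"tz": 0,"rx": 0,"ry": 0,"rz": 0,"grip": 80},
  {"tx": 0,"ty": 0,"tz": 0,"rx": 0,"ry": 0,"rz": 0,"grip": 100},
  {"tx": 0,"ty": 0,"tz": 0,"rx": 0,"ry": 0,"rz": 0,"grip": 100},
  {"tx": 0,"ty": 0,"tz": 0,"rx": 0,"ry": 0,"rz": 0,"grip": 100},
  {"tx": 0,"ty": 0,"tz": 0,"rx": 0,"ry": 0,"rz": 0,"grip": 100},
  {"tx": 0,"ty": 0,"tz": 0,"rx": 0,"ry": 0,"rz": 0,"grip": 100},
])

```text
t: 20.23
eef_pos: [533.2, 328.5, 69.6]
tcp_rot: [-1.571, -0.0, -0.149]
ft_force: [1.1, -0.2, -0.0]
opening: 0.833
```

Request:
move_arm([
  {"tx": 0,"ty": -0.5,"tz": 0,"rx": 0,"ry": 0,"rz": 0,"grip": 100},
  {"tx": 0,"ty": -1.5,"tz": 0,"rx": 0,"ry": 0,"rz": 0,"grip": 100},
  {"tx": 0,"ty": -2.5,"tz": 0,"rx": 0,"ry": 0,"rz": 0,"grip": 100},
  {"tx": 0,"ty": -3,"tz": 0,"rx": 0,"ry": 0,"rz": 0,"grip": 100},
  {"tx": 0,"ty": -3,"tz": 0,"rx": 0,"ry": 0,"rz": 0,"grip": 100},
  {"tx": 0,"ty": -2.5,"tz": 0,"rx": 0,"ry": 0,"rz": 0,"grip": 100},
  {"tx": 0,"ty": -1,"tz": 0,"rx": 0,"ry": 0,"rz": 0,"grip": 100},
  {"tx": 0,"ty": 0,"tz": 0,"rx": 0,"ry": 0,"rz": 0,"grip": 100},
])

```text
t: 20.9
eef_pos: [533.8, 328.9, 212.2]
tcp_rot: [-1.568, -0.004, -0.149]
ft_force: [0.9, -0.6, -0.4]
opening: 1.004
```

Request:
move_arm([
  {"tx": 0,"ty": 0,"tz": -2,"rx": 0,"ry": 0,"rz": 0,"grip": 100},
  {"tx": 0,"ty": 0,"tz": -3,"rx": 0,"ry": 0,"rz": 0,"grip": 100},
  {"tx": 0,"ty": 0,"tz": -3.5,"rx": 0,"ry": 0,"rz": 0,"grip": 100},
  {"tx": 0,"ty": 0,"tz": -3.5,"rx": 0,"ry": 0,"rz": 0,"grip": 100},
  {"tx": 0,"ty": 0,"tz": -3.5,"rx": 0,"ry": 0,"rz": 0,"grip": 100},
  {"tx": 0,"ty": 0,"tz": -3.5,"rx": 0,"ry": 0,"rz": 0,"grip": 100},
  {"tx": 0,"ty": 0,"tz": -3.5,"rx": 0,"ry": 0,"rz": 0,"grip": 100},
  {"tx": 0,"ty": 0,"tz": -3.5,"rx": 0,"ry": 0,"rz": 0,"grip": 100},
  {"tx": 0,"ty": 0,"tz": -2,"rx": 0,"ry": 0,"rz": 0,"grip": 100},
  {"tx": 0,"ty": 0,"tz": 0,"rx": 0,"ry": 0,"rz": 0,"grip": 100},
])

```text
t: 21.73
eef_pos: [490.5, 48.6, 208.2]
tcp_rot: [-1.572, 0.003, -0.152]
ft_force: [-0.0, -0.2, 0.3]
opening: 0.997
```

```bash
python3 lids.py 9
python3 - <<'E'
from h import *
p,d=env.read_camera('top'); cv2.imwrite('pics/top9.png',p);np.save('pics/top9.npy',d)
cv2.imwrite('pics/z11.png',cv2.vconcat([cv2.imread('pics/side9.png')[60:360],p[80:330]]))
E
python3 fit2.py 9
```

```text
[490.89683039  50.05979673 208.35317396] [-0.04740309  0.47048837 -0.04580798] [-1.57116171  0.00214363 -0.15203656] 21.7833
lid 0 [45.4, 46.5, 46.0, 47.1, 46.5, 46.1, 47.0, None, None, None]
lid 1 [45.4, 46.4, 45.7, 46.0, 46.8, 46.8, 46.7, 46.9, None, None]
lid 2 [None, None, None, None, None, 43.9, 45.5, 45.8, None, None]
lid 3 [None, None, None, None, None, 49.0, 47.8, 45.7, None, None]
lid 4 [None, None, None, None, None, None, 46.0, 46.0, None, None]
top knob 122 [532.86020153 327.74376179] ((533.2600708007812, 327.5294189453125), (35.311119079589844, 34.31431579589844), 82.6799087524414)
 plate 242 ((533.6957397460938, 327.5903015136719), (47.266624450683594, 99.42521667480469), 81.54512023925781)
  fit [533.5  327.5   -8.73   0.  ] [ 5.337e+02  3.277e+02 -9.170e+00  1.000e-02]
  case [ 532.9  -208.4    -1.27    0.  ] ((532.8402709960938, -208.9603271484375), (200.90109252929688, 77.82652282714844), 89.50035095214844)
side knob 191 [533.64876753 330.27459129] ((534.1270751953125, 329.9191589355469), (34.27841567993164, 34.647953033447266), 80.6047592163086)
 plate 448 ((533.5542602539062, 330.572509765625), (48.35095977783203, 99.92098236083984), 82.30381774902344)
  fit [ 5.335e+02  3.301e+02 -8.050e+00  1.000e-02] [534.   330.    -8.98   0.  ]
  case [ 530.6  -173.2     1.68    0.  ] ((534.5828857421875, -188.01412963867188), (70.7835464477539, 175.83682250976562), 10.54386043548584)
```

View pics/z11.png

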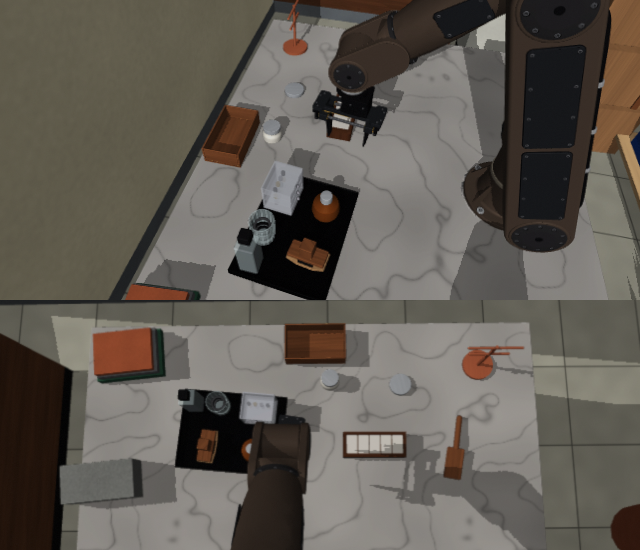

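The block stands upright where it started and the other things look unmoved. One last check of the lids from the top depth, then I hand in.

Run:
```python
from h import *
W=cloud('top',np.load('pics/top9.npy'))
for i in range(5):
    m=(abs(W[...,1]-(-208+72-36*i))<14)&(W[...,2]>30)&(W[...,2]<75)
    print(i,[round(float(np.mean(W[m&(abs(W[...,0]-x)<6)][:,2])),1) for x in (510,522,534,546,558)])
env.job_done()
```

```text
0 [44.9, 44.2, 44.0, 44.8, 44.1]
1 [43.4, 43.8, 44.7, 45.0, 43.5]
2 [43.5, 44.3, 43.8, 43.8, 43.8]
3 [44.2, 44.2, 44.1, 44.8, 44.7]
4 [44.6, 43.6, 45.1, 44.7, 45.2]
the job is handed in; nothing more can be done
```

All five lids are shut and the block is back in the tray, standing on its sole where it started. The job was handed in at about 21.8 s of the 58 s allowed.

- **What I did:** I gripped the block by its knob and set it down on lid0. I slid it to lid4 in one unbroken pass at about 8–9 N net pressure, and lifted it only once it had reached the far end. I then put it back in its original spot.
- **Lids:** the final top view reads 43–45 mm across all five lids, flat and flush with the 45 mm rim. The side view read 44–47 mm just after the lift. The last side view of lids 2–4 was mostly blocked by the gripper.
- **Block:** it is upright at about (533.5, 328.5) mm, turned −8.7°. That is within 1–2 mm of where it started, though the two cameras differ by about 2.5 mm in y.
- **Other things:** nothing else appears moved in either view, though in the last top view the arm partly hid the flask.
- **Mishaps:** the first move call was refused for its format before anything moved. Partway through the pass, lid3 read 51–55 mm because the block's raised end was in the measurement; it read flush once the block was lifted.

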